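# Hang the utensil basket on the side-opening hooks of the drying rack

### The job

Take the small steel utensil basket off the white cutting board and hang its rod on the yellow pair of hooks on the drying rack: the hooks open to the side, so bring the rod in sideways under their overhangs and let it down into both throats. Go gently, feeling for the hooks rather than ramming or dropping the basket on them, leave it hanging level and still, let go of it, and leave the other things where they stand.

Things in the scene. Friction and masses are not known exactly. Their poses are not given: they have to be found in the camera images.
- rod_mid (a point): Middle of the basket's level round steel rod, the place to grip it. Rod: 10 mm thick, 232 mm long, along the basket's x axis, 130 mm above the basket's underside; black end discs 20 mm across, 4 mm thick, from 114 to 118 mm either side. A green grip sleeve 70 mm long, 16 mm wide (y), 18 mm high (z) surrounds the middle. 60 mm of free height below the sleeve's level down to the box's rim.
- basket_box (a point): Centre, half-way up, of the basket's open steel box, 100 mm below the rod: 150 mm (x) by 84 mm (y) by 60 mm high; two thin straps at its ends rise to the rod. Axes as the rod's, z up. It weighs 0.2 to 0.45 kg, is symmetrical and may hang either way round. Teaspoons are fixed in it.
- rack: Drying rack, fixed. Origin on the table, z up. Dark base plate 12 mm thick, x +-125 mm, y -60 to 130 mm; steel posts at x +-98, y 70 mm carry two equal yellow hooks, plates 12 mm thick at x +-98 mm; nothing stands between or above them. Mouths face the rack's -y: the rod, parallel to the rack's x, goes in along +y. End discs leave 10 mm play along x either way.
- rack_seat (a point): Point at rack x 0, y 0, height 180 mm, rack's axes: the seated rod's middle if the hooks were clamped at mid position. The rigid hook pair is clamped anywhere from 30 mm before to 30 mm beyond it along the rack's y (both alike). This offset is not measured: feel for it or see it. Rod against the back wall: axis 2.7 mm behind the throat's middle.
- rack_mouth (a point): Point 23 mm above the seat point, height 203 mm, rack's axes: mid-height of the mouths. Each hook: throat 15.5 mm wide, floor at 175 mm height; before it a lip 10 mm thick, flat top at 192 mm; behind it an upright back wall up to 225 mm; an overhang, underside at 215 mm, covers the throat and reaches 35 mm in front of its middle. So the mouth is 23 mm high.
- board: White cutting board, fixed, 280 by 280 mm, 12 mm thick, on which the basket stands; origin at the centre of its underside.
- jar_full: Bystander, to be left alone: full jam jar, 66 mm across, 92 mm tall, red lid; origin at its underside.
- jar_half: Bystander, to be left alone: half-empty jam jar, 66 mm across, 92 mm tall, red lid; origin at its underside.
- tub: Bystander, to be left alone: red tub with white lid, 126 mm across, 117 mm tall; origin at its underside.
- cup: Bystander, to be left alone: empty clear drinking cup, 84 mm across, 100 mm tall; origin at its underside.
- squeeze: Bystander, to be left alone: yellow squeeze bottle with red cap, 56 mm across, 150 mm tall; origin at its underside.
- jar_lid: Bystander, to be left alone: loose flat metal jar lid lying on the table, 68 mm across, 10 mm thick; origin at its underside.
- spreader: Bystander, to be left alone: spreading spatula with wooden handle, about 250 mm long, lying flat on the table; origin at its underside.
There are look-alikes about, which are no part of the job. What is meant by the part that bears rod_mid is not purple, and is the larger of those in its own colour.

How it is judged:
On the way, in this order (a step that is already met when the one before it is completed fails the run):
1. the basket is lifted clear of the board (height (world z) of rod_mid above 0.165 m), for 0.1 s.
2. the rod lies down in both throats (z of rod_mid in the frame of rack between 0.174 and 0.185 m and y of rod_mid in the frame of rack between -0.038 and 0.038 m and x of rod_mid in the frame of rack between -0.015 and 0.015 m and angle between the x axis of rod_mid and the x axis of rack, either way round below 0.08 rad and contact force between basket and rack above 0.5 N), for 0.2 s.
At the end, for the whole second after the job is handed in: The basket hangs still and released in both throats, borne by the rack: rod middle at 180 mm height (+5, -6 mm), within 38 mm of the seat point along the rack's y and 15 mm along x, parallel to the rack's x within 0.08 rad, upright within 0.2 rad, below 0.05 m/s and 0.6 rad/s (all of step 2 and angle between rod_mid's own z axis and vertical below 0.2 rad and linear speed of basket below 0.05 m/s and angular speed of basket below 0.6 rad/s); the robot touches nothing.
It fails at once if the basket is pressed or knocked against the rack with more than 25 N (contact force between basket and rack above 25 N).
It fails at once if the robot pushes the rack with more than 25 N (contact force between any of the fingers, the arm and rack above 25 N).
It fails at once if another thing on the table is shifted by more than 30 mm or tipped over (distance of any of jar_full, jar_half, tub, cup, squeeze, jar_lid, spreader from where it was at the start of the episode above 0.03 m or angle between any of jar_full, jar_half, tub, cup, squeeze, jar_lid, spreader's own z axis and vertical above 0.5 rad).
It also fails if it takes over 58 s, if anything falls off the work surface, if the arm or the gripper's body presses on something with over 40 N, if the wrist force passes 120 N, or if a joint passes its speed limit or range.

### The arm

A 7-joint arm with a two-finger parallel gripper is mounted at the origin on the work surface. World frame = base frame: x ahead of the robot, y to its left, z up, the work surface at z = 0. Lengths are in m, angles in rad, forces in N, time in s.
With the tool pointing down it reaches from about 0.425 to 0.925 m from the base axis. Payload 6.8 kg.
Tool frame: the origin (TCP) lies midway between the tips of the shut fingers; the grasp point (between the pads) lies 19 mm behind it; z points along the fingers, y is the line along which they close (so a half turn about z gives the same grasp; the last joint's range is limited). The gripper opens to 85 mm and grips with 20 to 120 N. Pads are 22 mm wide; open, the fingers measure 114 mm over their backs; the gripper's body (76 mm by 85 mm) begins 54 mm behind the grasp point. The pads swing forward as they close: fully open they stand 13 mm farther back than shut.
Start: joints at [1.163, 0.477, 0.022, 1.555, -0.011, 1.109, -0.083], TCP at [0.199, -0.645, 0.231] pointing down, gripper open.
Joint ranges: [-2.96, 2.96], [-0.34, 2.1], [-1.41, 1.46], [0.24, 2.44], [-1.37, 4.51], [0.17, 1.92], [-2.96, 2.96]. Speed limits (rad/s): [2.39, 2.39, 3.14, 3.14, 3.14, 3.14, 3.14].

### API

Orientations are given as a unit quaternion [w, x, y, z].
In Python, from station import bot, eyes, ticket gives the robot as it stands.
- The arm moves only by the shell command python3 -m crank 'ROWS' [FORCE]. ROWS is text: rows parted by semicolons, each of 7 numbers parted by spaces: the shift along the tool's x, y, z in units of 0.5 m (1.0 is 0.5 m), then the turn, a rotation vector about the tool's x, y, z in units of 180 degrees (1.0 is 180 degrees), then the closure, from 0 (fully open) to 1 (shut). A call has 1 to 20 rows; each row is the pose to reach, as a shift and turn from the pose commanded when the call began, along the tool's axes at that moment, turning the shorter way round; what a row does not reach only later rows make up. A row lasts 1/10 s, in which the tool goes at most 50 mm and 8.59 degrees, less where a joint would pass 70% of its speed; a pose out of reach is approached as far as the arm can. A call with a number of a shift or a turn outside -1 to 1 is refused whole. A call with a gripper value outside its range is refused whole. The fingers move at their own pace and stop on an object; FORCE is the grip in N (left out, the last holds). Time passes only in rows, so rows that repeat a pose let the fingers close. It gives the time, the measured TCP pose, the force, the opening and the grip force at its end, in the units of the state.
- bot.get_obs(): the state, without advancing time (a new reading comes with each control period).
- eyes.read_camera(name): name is "scene" or "top" or "wrist"; returns a dict with "image" (400x640x3 uint8, red, green, blue), "K" (3x3 intrinsics, pixels), "dist" ([k1, k2, p1, p2, k3] as OpenCV has them; the pictures are not rectified), "R" (3x3) and "t" (3): a world point X has camera coordinates R X + t. Camera axes: x right, y down, z forward; pixel columns grow to the right and rows downward; lengths in m; the calibration is good to about 2 mm. A picture is of the moment at which its call begins. There is no depth.
- ticket.hand_in(): hands the job in; it is judged then, once.
The state is a dict: "t": time; "q": joint angles; "joint_vel": joint speeds; "joint_torque": joint torques, N m; "eef_pos": TCP position; "tool_rot": TCP orientation; "contact_force": force on the tool from outside, world axes, zero at the start; "torque": the same for the moment, N m; "gripper_width": opening from 0.0 (shut) to 1.0 (fully open); "grasp_force": force on a finger pad.
Only numpy, scipy, OpenCV 4.12 (cv2) and the standard library are available. Lean on these libraries where they do the work, as an engineer would, in place of code of your own. Each camera call takes 0.05 s, during which the arm holds its last target. There are 200 camera calls.

## Working session

There is one attempt and no reset: what is moved stays moved. The work goes in short steps, Python scripts to look and compute and a shell command to move; the robot and the scene stay as the last step left them, time stands still between calls to the robot, and variables do not carry over. Pictures are saved under pics/ and viewed, at most 10 in all, crops included, and the job is handed in when it is done.

```bash
mkdir -p pics; ls; cat > h.py <<'E'
import numpy as np, cv2
from station import bot, eyes, ticket
def cam(n):
    c=eyes.read_camera(n); 
    for k in("K","dist","R","t"): c[k]=np.array(c[k],float)
    return c
def ray(c,px):
    u=cv2.undistortPoints(np.array([[px]],float),c["K"],c["dist"]).ravel()
    d=c["R"].T@np.array([u[0],u[1],1]); o=-c["R"].T@c["t"]; return o,d/np.linalg.norm(d)
def onz(c,px,z):
    o,d=ray(c,px); return o+d*(z-o[2])/d[2]
def proj(c,P):
    return cv2.projectPoints(np.array(P,float).reshape(-1,1,3),cv2.Rodrigues(c["R"])[0],c["t"],c["K"],c["dist"])[0].reshape(-1,2)
E
python3 - <<'E'
from h import *
import pickle
D={n:cam(n) for n in("scene","top")}
pickle.dump(D,open("d0.pkl","wb"))
for n in D: cv2.imwrite(f"pics/{n}0.png",D[n]["image"][...,::-1]); print(n,-D[n]["R"].T@D[n]["t"])
print(bot.get_obs())
E
```

```text
pics
scene [1.02667975 0.38633249 1.28523853]
top [0.40705524 0.01604083 1.29886401]
{'t': 0.1, 'q': array([ 1.16291581,  0.47774516,  0.02236063,  1.55632742, -0.01148734,
        1.10930239, -0.08309228]), 'joint_vel': array([ 2.82367710e-05, -2.83858644e-03,  9.15200559e-04, -2.07645598e-03,
       -4.59640377e-04, -2.40387744e-04, -2.66238371e-03]), 'joint_torque': array([ 3.77137359e-03, -5.97768545e+01,  1.61336828e+00, -2.81958872e+01,
        1.28455949e-02,  5.01941060e-03, -1.30049136e-05]), 'eef_pos': array([ 0.19915618, -0.64440337,  0.23041533]), 'tool_rot': array([-8.04218747e-04,  9.88785813e-01,  1.49338313e-01, -1.92455901e-04]), 'contact_force': array([ 0.6236731 ,  0.13249243, -0.2255978 ]), 'torque': array([ 0.01654185, -0.0139074 , -0.04275171]), 'grasp_force': 0.0, 'gripper_width': 1.0007627344251557}
```

View pics/scene0.png

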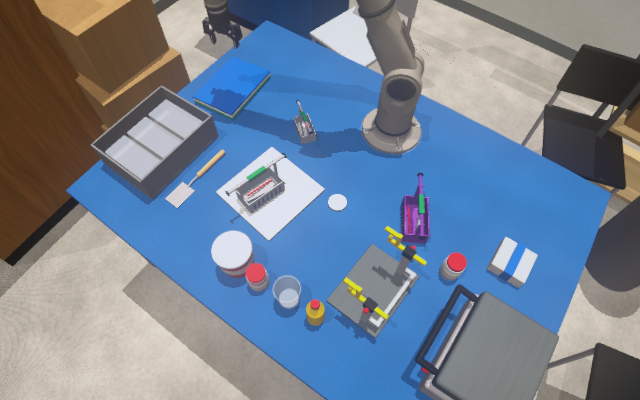

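View pics/top0.png

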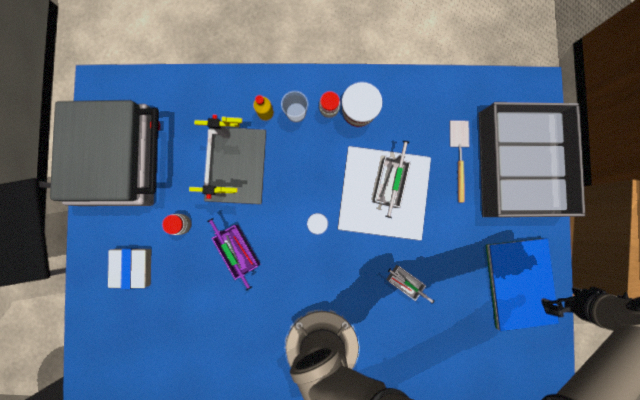

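```bash
python3 - <<'E'
from h import *
import pickle
D=pickle.load(open("d0.pkl","rb"))
a=D["top"]["image"][100:230,360:440]; b=D["top"]["image"][105:215,180:280]; c=D["scene"]["image"][220:330,325:435]; e=D["scene"]["image"][140:220,215:300]
f=lambda i:cv2.resize(i,(398,298),interpolation=cv2.INTER_CUBIC)
a=cv2.rotate(a,cv2.ROTATE_90_CLOCKWISE)
cv2.imwrite("pics/crop.png",np.vstack([np.hstack([f(a),f(b)]),np.hstack([f(e),f(c)])])[...,::-1])
for n in D:
    h=cv2.cvtColor(D[n]["image"],cv2.COLOR_RGB2HSV)
    for nm,lo,hi in(("green",(45,120,60),(80,255,255)),("yellow",(24,150,120),(34,255,255)),("white",(0,0,190),(180,40,255))):
        m=cv2.inRange(h,lo,hi)
        N,L,S,C=cv2.connectedComponentsWithStats(m)
        for i in range(1,N):
            if S[i,4]>25 and (nm!="white" or S[i,4]>1500):
                r=cv2.minAreaRect(np.argwhere(L==i)[:,::-1].astype(np.float32)); print(n,nm,S[i,4],C[i].round(1),cv2.boxPoints(r).round(1).tolist())
E
```

```text
scene green 72 [256.2 172.5] [[247.10000610351562, 176.60000610351562], [263.5, 165.6999969482422], [265.29998779296875, 168.5], [248.89999389648438, 179.39999389648438]]
scene green 91 [421.1 204.1] [[419.0, 195.0], [424.0, 195.0], [424.0, 212.0], [419.0, 212.0]]
scene yellow 77 [393.2 232.8] [[382.3999938964844, 233.0], [386.6000061035156, 226.0], [402.3999938964844, 235.39999389648438], [398.1000061035156, 242.5]]
scene yellow 27 [400.9 246.7] [[397.1000061035156, 246.39999389648438], [399.1000061035156, 243.39999389648438], [404.6000061035156, 247.10000610351562], [402.6000061035156, 250.10000610351562]]
scene yellow 50 [419.1 259.5] [[412.5, 257.29998779296875], [414.5, 254.3000030517578], [425.5, 261.70001220703125], [423.5, 264.70001220703125]]
scene yellow 122 [352.3 286.4] [[340.0, 285.29998779296875], [345.5, 277.29998779296875], [361.70001220703125, 288.5], [356.20001220703125, 296.5]]
scene yellow 31 [361.5 298.3] [[357.6000061035156, 298.1000061035156], [359.8999938964844, 294.6000061035156], [365.70001220703125, 298.5], [363.3999938964844, 301.8999938964844]]
scene yell
[... 1775 characters left out ...]
7578, 125.0999984741211], [219.39999389648438, 116.5999984741211], [241.3000030517578, 118.30000305175781], [240.60000610351562, 126.69999694824219]]
top yellow 50 [201.  122.4] [[195.0, 121.0], [207.0, 121.0], [207.0, 124.0], [195.0, 124.0]]
top yellow 44 [195.9 189. ] [[188.89999389648438, 189.89999389648438], [189.1999969482422, 186.60000610351562], [202.1999969482422, 187.89999389648438], [201.89999389648438, 191.1999969482422]]
top yellow 123 [224.9 189.6] [[214.0, 187.0], [236.0, 187.0], [236.0, 192.0], [214.0, 192.0]]
top white 5477 [382.8 195.9] [[337.70001220703125, 229.10000610351562], [349.3999938964844, 136.0], [432.3999938964844, 146.39999389648438], [420.79998779296875, 239.5]]
```

View pics/crop.png

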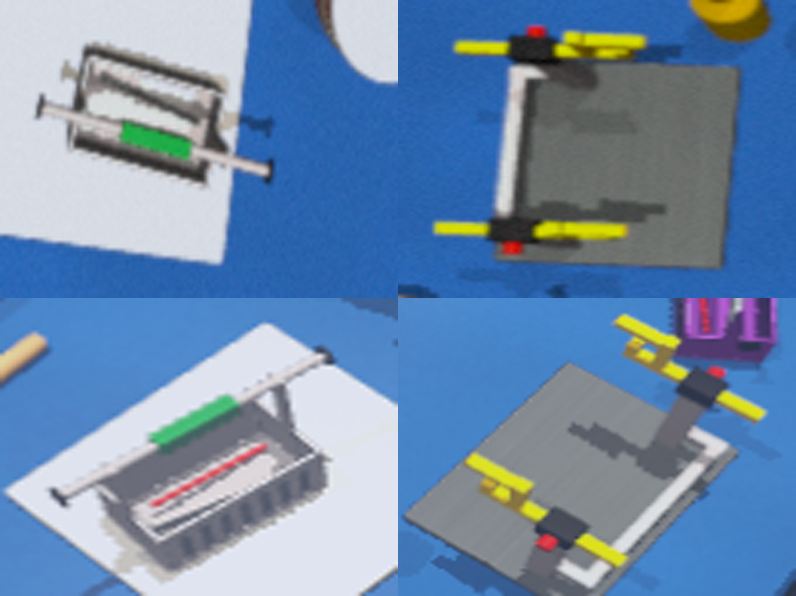

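Target candidates in the top view are purple (228,254), small grey (410,285) and large grey on the board (397,178). The last one fits, as it is not purple and is the larger grey, and the crop shows it standing on the white board. The crop also shows the rack with its mouths facing the basket, and the overhang tips at top px (241,122) and (236,189).

```bash
cat > m.py <<'E'
from h import *
import pickle
D=pickle.load(open("d0.pkl","rb")); T,S=D["top"],D["scene"]
def tri(p,q):
    A=[];b=[]
    (o1,d1),(o2,d2)=ray(T,p),ray(S,q)
    s=np.linalg.lstsq(np.c_[d1,-d2],o2-o1,rcond=None)[0]; a,c=o1+s[0]*d1,o2+s[1]*d2
    return ((a+c)/2).round(4),np.linalg.norm(a-c).round(4)
print("sleeve tri",tri((397.3,178.4),(256.2,172.5)))
g=lambda p,z:onz(T,p,z).round(4)
print("sleeve z.148",g((397.3,178.4),.148), onz(S,(256.2,172.5),.148).round(4))
# disc ends: crop a (rotated cw; orig 130x80 -> 80h x130w): u=col*130/398 -> row=230-u ; v=row*80/298 -> col=360+v
d=[(360+v*80/298,229.5-u*130/398) for u,v in((41,105),(267,170))]; P=[g(p,.142) for p in d]
print("discs top",d,P,np.linalg.norm(P[0]-P[1]),np.arctan2(*(P[1]-P[0])[1::-1]),(P[0]+P[1])/2)
e=[(215+u*85/398,140+(v-298)*80/298) for u,v in((60,497),(324,355))]; P=[onz(S,p,.142) for p in e]
print("discs scene",[p.round(4) for p in P],np.linalg.norm(P[0]-P[1]),np.arctan2(*(P[1]-P[0])[1::-1]),(P[0]+P[1])/2)
# plate front edge / corners
for C,w in((T,[(265.4,130.1),(261.4,203.5),(204.9,200.2)]),(S,[(325+172*110/398,220+(363-298)*110/298),(325+8*110/398,220+(516-298)*110/298),(325+736*110/796 if 0 else 325+(735-398)*110/398,220+(452-298)*110/298)])):
    if C is S: w=[(325+(u-398)*110/398,220+(v-298)*110/298) for u,v in((572,363),(405,516),(737,453))]
    Q=[onz(C,p,.012).round(4) for p in w]; print("plate",Q,[np.linalg.norm(Q[0]-Q[1]),np.linalg.norm(Q[1]-Q[2]),np.linalg.norm(Q[0]-Q[2])])
print("tips tri",tri((241,122.5),(342.5,281)),tri((236.5,189.7),(384.5,229.5)))
print("tips z.215",g((241,122.5),.215),g((236.5,189.7),.215))
print("back ends tri",tri((194.5,122.5),(386.5,316.8)),tri((189,188.3),(424.5,263.2)))
print("bar mid z.22", g((194.5,122.5),.22),g((189,188.3),.22))
E
python3 m.py
```

```text
sleeve tri (array([ 0.5344, -0.2241,  0.1501]), np.float64(0.0015))
sleeve z.148 [ 0.535  -0.2253  0.148 ] [ 0.5331 -0.2246  0.148 ]
discs top [(388.18791946308727, 216.10804020100502), (405.63758389261744, 142.2889447236181)] [array([ 0.4232, -0.1974,  0.142 ]), array([ 0.6452, -0.2539,  0.142 ])] 0.22907695213617627 -0.24921368280512352 [ 0.5342  -0.22565  0.142  ]
discs scene [array([ 0.6457, -0.2506,  0.142 ]), array([ 0.4216, -0.1955,  0.142 ])] 0.23077019678609023 2.900523392698479 [ 0.53366733 -0.22301392  0.142     ]
plate [array([0.7124, 0.185 , 0.012 ]), array([0.4675, 0.196 , 0.012 ]), array([0.4786, 0.3818, 0.012 ])] [np.float64(0.24514691513457804), np.float64(0.18613127088160114), np.float64(0.3056021596782326)]
plate [array([0.4672, 0.2046, 0.012 ]), array([0.7141, 0.1894, 0.012 ]), array([0.4809, 0.3876, 0.012 ])] [np.float64(0.2473674392477716), np.float64(0.30604816614382774), np.float64(0.18351209769385776)]
tips tri (array([0.6907, 0.2259, 0.2046]), np.float64(0.0079)) (array([0.497 , 0.2367, 0.2122]), np.float64(0.0018))
tips z.215 [0.686  0.2272 0.215 ] [0.4964 0.2369 0.215 ]
back ends tri (array([0.6976, 0.3714, 0.172 ]), np.float64(0.0009)) (array([0.5042, 0.3812, 0.1757]), np.float64(0.0013))
bar mid z.22 [0.685  0.3566 0.22  ] [0.5    0.3673 0.22  ]
```

```bash
cat > go.py <<'E'
import sys
from h import *
from scipy.spatial.transform import Rotation as Ro
x,y,z,yaw=map(float,sys.argv[1:5]); o=bot.get_obs()
q=o["tool_rot"]; R=Ro.from_quat([q[1],q[2],q[3],q[0]])
G=Ro.from_matrix(np.array([[np.cos(yaw),np.sin(yaw),0],[np.sin(yaw),-np.cos(yaw),0],[0,0,-1]]))
d=R.inv().apply(np.array([x,y,z])-o["eef_pos"])/.5; t=(R.inv()*G).as_rotvec()/np.pi
print("t",o["t"],"pos",o["eef_pos"].round(4),"F",o["contact_force"].round(2),"w",round(o["gripper_width"],3),"\nrow",d.round(4),t.round(4), "rows>=",np.linalg.norm(d)/.1,np.linalg.norm(t)*180/8.59)
E
python3 go.py 0.534 -0.2245 0.20 -0.246
```

```text
t 0.1 pos [ 0.1992 -0.6444  0.2304] F [ 0.62  0.13 -0.23] w 1.001 
row [ 0.8878 -0.6045  0.0617] [-0.0005  0.0002  0.1737] rows>= 10.758518727960066 3.6405207486543074
```

```bash
python3 -m crank '0.888 -0.6045 0.062 -0.0005 0 0.1737 0;0.888 -0.6045 0.062 -0.0005 0 0.1737 0;0.888 -0.6045 0.062 -0.0005 0 0.1737 0;0.888 -0.6045 0.062 -0.0005 0 0.1737 0;0.888 -0.6045 0.062 -0.0005 0 0.1737 0;0.888 -0.6045 0.062 -0.0005 0 0.1737 0;0.888 -0.6045 0.062 -0.0005 0 0.1737 0;0.888 -0.6045 0.062 -0.0005 0 0.1737 0;0.888 -0.6045 0.062 -0.0005 0 0.1737 0;0.888 -0.6045 0.062 -0.0005 0 0.1737 0;0.888 -0.6045 0.062 -0.0005 0 0.1737 0;0.888 -0.6045 0.062 -0.0005 0 0.1737 0;0.888 -0.6045 0.062 -0.0005 0 0.1737 0;0.888 -0.6045 0.062 -0.0005 0 0.1737 0;0.888 -0.6045 0.062 -0.0005 0 0.1737 0;0.888 -0.6045 0.062 -0.0005 0 0.1737 0;0.888 -0.6045 0.062 -0.0005 0 0.1737 0'
python3 go.py 0.534 -0.2245 0.123 -0.246
python3 - <<'E'
from h import *
c=cam("wrist"); cv2.imwrite("pics/w1.png",c["image"][...,::-1])
h=cv2.cvtColor(c["image"],cv2.COLOR_RGB2HSV); m=cv2.inRange(h,(45,120,60),(80,255,255))
N,L,S,C=cv2.connectedComponentsWithStats(m); i=1+S[1:,4].argmax()
b=cv2.boxPoints(cv2.minAreaRect(np.argwhere(L==i)[:,::-1].astype(np.float32)))
B=np.array([onz(c,p,.151) for p in b]); print(S[i],b.round(1).tolist(),B.round(4).tolist(),B.mean(0))
e=[B[1]-B[0],B[2]-B[1]]; e=max(e,key=np.linalg.norm); print(np.linalg.norm(e),np.arctan2(e[1],e[0]))
E
```

```text
t: 1.8
eef_pos: [0.5339, -0.2258, 0.2004]
tool_rot: [0.001, 0.992, -0.123, 0.0]
contact_force: [0.5, 0.4, 0.0]
gripper_width: 0.999
grasp_force: 0.0
t 1.8 pos [ 0.5339 -0.2258  0.2004] F [0.49 0.4  0.04] w 0.999 
row [-0.0005 -0.0029  0.1548] [ 0.0005 -0.0002 -0.0004] rows>= 1.548246597696984 0.014837962490552394
[ 304  172   22   91 1799] [[303.3999938964844, 172.0], [323.8999938964844, 171.6999969482422], [325.5, 261.8999938964844], [304.8999938964844, 262.29998779296875]] [[0.5707, -0.2259, 0.151], [0.5674, -0.2399, 0.151], [0.4981, -0.2241, 0.151], [0.5017, -0.2086, 0.151]] [ 0.53447425 -0.22464718  0.151     ]
0.07114765555953244 2.918012408763771
```

View pics/w1.png

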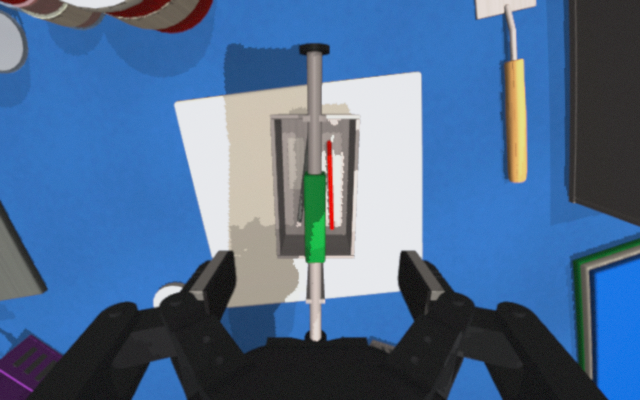

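```bash
python3 -m crank '0 -0.003 0.05 0 0 0 0;0 -0.003 0.1 0 0 0 0;0 -0.003 0.13 0 0 0 0;0 -0.003 0.155 0 0 0 0;0 -0.003 0.155 0 0 0 0;0 -0.003 0.155 0 0 0 0.4;0 -0.003 0.155 0 0 0 0.7;0 -0.003 0.155 0 0 0 0.8;0 -0.003 0.155 0 0 0 0.9;0 -0.003 0.155 0 0 0 1;0 -0.003 0.155 0 0 0 1;0 -0.003 0.155 0 0 0 1;0 -0.003 0.155 0 0 0 1;0 -0.003 0.155 0 0 0 1' 60
python3 go.py 0.534 -0.2245 0.123 -0.246
```

```text
t: 3.25
eef_pos: [0.5349, -0.2242, 0.1233]
tool_rot: [0.001, 0.992, -0.123, 0.001]
contact_force: [-0.1, -2.6, 5.1]
gripper_width: 0.176
grasp_force: 59.7
t 3.25 pos [ 0.5349 -0.2242  0.1233] F [-0.12 -2.63  5.12] w 0.176 
row [-0.0016  0.0011  0.0006] [ 0.0006 -0.0004 -0.0001] rows>= 0.020387631813093814 0.015503289585512928
```

```bash
python3 -m crank '0 0 -0.02 0 0 0 1;0 0 -0.06 0 0 0 1;0 0 -0.1 0 0 0 1;0 0 -0.14 0 0 0 1;0 0 -0.17 0 0 0 1;0 0 -0.2 0 0 0 1;0 0 -0.2 0 0 0 1;0 0 -0.2 0 0 0 1;0 0 -0.2 0 0 0 1'
python3 go.py 0.592 0.165 0.223 -0.054
```

```text
t: 4.15
eef_pos: [0.5339, -0.2231, 0.2216]
tool_rot: [0.0, 0.992, -0.122, -0.001]
contact_force: [-0.2, 0.5, -2.3]
gripper_width: 0.174
grasp_force: 58.8
t 4.15 pos [ 0.5339 -0.2231  0.2216] F [-0.16  0.47 -2.33] w 0.174 
row [-0.076  -0.7811 -0.0036] [ 0.0003  0.0006 -0.061 ] rows>= 7.847795347286393 1.2781094746355386
```

```bash
python3 -m crank '-0.004 -0.04 0 0 0 -0.003 1;-0.012 -0.12 0 0 0 -0.01 1;-0.02 -0.21 0 0 0 -0.016 1;-0.03 -0.3 0 0 0 -0.023 1;-0.039 -0.4 0 0 0 -0.031 1;-0.048 -0.49 0 0 0 -0.038 1;-0.057 -0.58 0 0 0 -0.045 1;-0.065 -0.66 0 0 0 -0.052 1;-0.07 -0.72 0 0 0 -0.056 1;-0.074 -0.76 -0.002 0 0 -0.06 1;-0.076 -0.78 -0.003 0 0 -0.061 1;-0.076 -0.78 -0.003 0 0 -0.061 1;-0.076 -0.78 -0.003 0 0 -0.061 1;-0.076 -0.78 -0.003 0 0 -0.061 1'
python3 go.py 0.592 0.165 0.184 -0.054
python3 - <<'E'
from h import *
D={n:cam(n) for n in("scene","top","wrist")}
s=D["scene"]["image"][190:340,300:460];t=D["top"]["image"][90:240,160:320]
f=lambda i:cv2.resize(i,(400,375),interpolation=cv2.INTER_CUBIC)
cv2.imwrite("pics/c2.png",np.hstack([f(s),f(t)])[...,::-1]); cv2.imwrite("pics/w2.png",D["wrist"]["image"][...,::-1])
import pickle;pickle.dump(D,open("d1.pkl","wb"))
E
```

```text
t: 5.55
eef_pos: [0.5929, 0.1616, 0.2236]
tool_rot: [0.001, 1.0, -0.029, -0.0]
contact_force: [-1.0, -0.6, -2.5]
gripper_width: 0.177
grasp_force: 58.7
t 5.55 pos [0.5929 0.1616 0.2236] F [-0.97 -0.63 -2.49] w 0.177 
row [-0.0023 -0.007   0.0792] [ 0.0009 -0.     -0.0011] rows>= 0.7955908395523982 0.029441097406792942
```

View pics/c2.png

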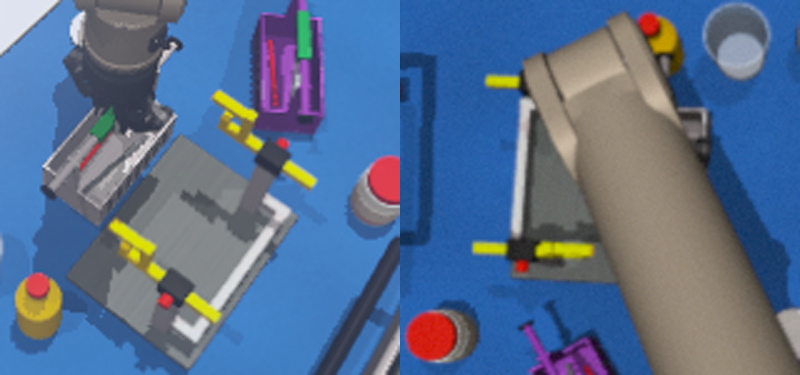

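View pics/w2.png

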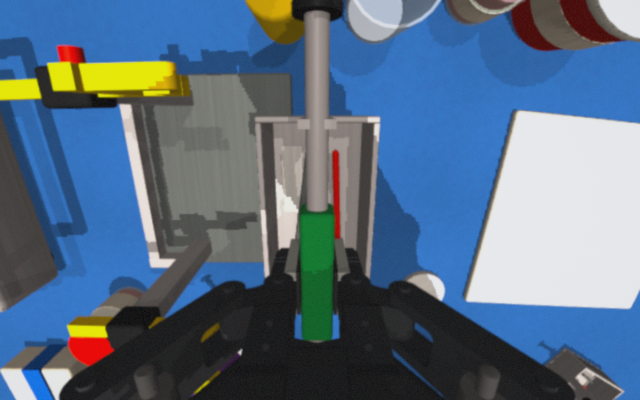

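```bash
python3 - <<'E'
from h import *
import pickle
D=pickle.load(open("d1.pkl","rb"));W=D["wrist"];S=D["scene"]
m=np.array([.5929,.1616,.2425]);u=np.array([np.cos(.055),-np.sin(.055),0])
print("wrist cam",-W["R"].T@W["t"])
P=[m+u*.116,m-u*.116,m+u*.035+[0,0,.009],m-u*.035+[0,0,.009]]
print("W",proj(W,P).round(1).tolist());print("S",proj(S,P).round(1).tolist(), "seen disc S ~",(300+47*.4,190+190*.4),"sleeve ends",(300+97*.4,190+135*.4),(300+112*.4,190+113*.4))
h=cv2.cvtColor(W["image"],cv2.COLOR_RGB2HSV);y=cv2.inRange(h,(22,120,60),(36,255,255));y[:40]=0;y[130:]=0
c=np.argwhere(y>0);print("tip rows",[(r,c[c[:,0]==r][:,1].max()) for r in range(55,105,5) if (c[:,0]==r).any()])
for px in((176,65),(187,78),(187,92)): 
  for z in(.215,.225): print(px,z,onz(W,px,z).round(4))
E
```

```text
wrist cam [0.66937017 0.15826538 0.3672363 ]
W [[317.5, 5.2], [318.1, 426.2], [318.0, 210.3], [318.1, 337.9]]
S [[318.9, 267.0], [369.4, 207.3], [337.6, 243.8], [352.9, 225.7]] seen disc S ~ (318.8, 266.0) sleeve ends (338.8, 244.0) (344.8, 235.2)
tip rows [(65, np.int64(174)), (70, np.int64(175)), (75, np.int64(181)), (80, np.int64(188)), (85, np.int64(188)), (90, np.int64(189)), (95, np.int64(190))]
(176, 65) 0.215 [0.6958 0.2266 0.215 ]
(176, 65) 0.225 [0.6941 0.2221 0.225 ]
(187, 78) 0.215 [0.6894 0.2222 0.215 ]
(187, 78) 0.225 [0.6881 0.218  0.225 ]
(187, 92) 0.215 [0.6828 0.2234 0.215 ]
(187, 92) 0.225 [0.6819 0.2191 0.225 ]
```

```bash
python3 -m crank '-0.002 0 0.03 0.0009 0 0 1;-0.004 -0.01 0.06 0.0009 0 0 1;-0.006 -0.03 0.079 0.0009 0 0 1;-0.008 -0.05 0.079 0.0009 0 -0.001 1;-0.008 -0.07 0.079 0.0009 0 -0.001 1;-0.01 -0.09 0.079 0.0009 0 -0.001 1;-0.01 -0.105 0.079 0.0009 0 -0.001 1;-0.01 -0.12 0.079 0.0009 0 -0.001 1;-0.01 -0.13 0.079 0.0009 0 -0.001 1;-0.01 -0.14 0.079 0.0009 0 -0.001 1;-0.01 -0.15 0.079 0.0009 0 -0.001 1;-0.01 -0.158 0.079 0.0009 0 -0.001 1;-0.01 -0.164 0.079 0.0009 0 -0.001 1;-0.01 -0.168 0.079 0.0009 0 -0.001 1;-0.01 -0.17 0.079 0.0009 0 -0.001 1;-0.01 -0.17 0.079 0.0009 0 -0.001 1'
python3 go.py 0.593 0.26 0.184 -0.054
```

```text
t: 7.3
eef_pos: [0.5924, 0.2491, 0.184]
tool_rot: [-0.001, 1.0, -0.026, 0.0]
contact_force: [-0.2, -0.4, -2.4]
gripper_width: 0.176
grasp_force: 58.7
t 7.3 pos [0.5924 0.2491 0.184 ] F [-0.21 -0.42 -2.41] w 0.176 
row [ 0.0001 -0.0219  0.0001] [-0.0004 -0.      0.0009] rows>= 0.21933160666183688 0.020505103432042
```

Inside the mouths without contact. Now I'll feel for the back wall.

```bash
python3 -m crank '0 -0.004 0 0 0 0 1;0 -0.008 0 0 0 0 1;0 -0.012 0 0 0 0 1;0 -0.015 0 0 0 0 1;0 -0.018 0 0 0 0 1;0 -0.02 0 0 0 0 1;0 -0.02 0 0 0 0 1;0 -0.02 0 0 0 0 1'
python3 go.py 0.593 0.264 0.184 -0.054
```

```text
t: 8.1
eef_pos: [0.5929, 0.259, 0.1841]
tool_rot: [-0.001, 1.0, -0.026, 0.0]
contact_force: [-0.2, 0.0, -1.9]
gripper_width: 0.179
grasp_force: 58.7
t 8.1 pos [0.5929 0.259  0.1841] F [-0.18  0.02 -1.94] w 0.179 
row [-0.0003 -0.01    0.0002] [-0.0004 -0.0001  0.0009] rows>= 0.09984508327048977 0.020348021854992883
```

```bash
python3 -m crank '0 -0.002 0 0 0 0 1;0 -0.004 0 0 0 0 1;0 -0.006 0 0 0 0 1;0 -0.008 0 0 0 0 1;0 -0.008 0 0 0 0 1'
python3 -m crank '0 -0.002 0 0 0 0 1;0 -0.004 0 0 0 0 1;0 -0.004 0 0 0 0 1'
```

```text
t: 8.6
eef_pos: [0.593, 0.2633, 0.1841]
tool_rot: [-0.001, 1.0, -0.025, 0.0]
contact_force: [0.2, 0.4, -1.5]
gripper_width: 0.174
grasp_force: 58.7
t: 8.9
eef_pos: [0.5931, 0.2653, 0.1841]
tool_rot: [-0.001, 1.0, -0.025, 0.0]
contact_force: [0.3, -0.7, -2.5]
gripper_width: 0.176
grasp_force: 58.7
```

```bash
python3 -m crank '0 -0.002 0 0 0 0 1;0 -0.004 0 0 0 0 1;0 -0.004 0 0 0 0 1'
python3 -m crank '0 -0.002 0 0 0 0 1;0 -0.004 0 0 0 0 1;0 -0.004 0 0 0 0 1'
```

```text
t: 9.2
eef_pos: [0.5933, 0.2673, 0.1841]
tool_rot: [-0.001, 1.0, -0.025, 0.0]
contact_force: [0.0, 0.2, -1.7]
gripper_width: 0.176
grasp_force: 58.7
t: 9.5
eef_pos: [0.5934, 0.2691, 0.1841]
tool_rot: [-0.001, 1.0, -0.026, 0.0]
contact_force: [-0.7, 0.1, -2.0]
gripper_width: 0.178
grasp_force: 58.7
```

```bash
python3 -m crank '0 -0.002 0 0 0 0 1;0 -0.004 0 0 0 0 1;0 -0.004 0 0 0 0 1'
python3 -m crank '0 -0.002 0 0 0 0 1;0 -0.004 0 0 0 0 1;0 -0.004 0 0 0 0 1'
```

```text
t: 9.8
eef_pos: [0.5935, 0.2694, 0.184]
tool_rot: [0.001, 1.0, -0.026, -0.0]
contact_force: [-1.1, -5.2, 0.3]
gripper_width: 0.173
grasp_force: 59.2
t: 10.1
eef_pos: [0.5935, 0.2694, 0.1838]
tool_rot: [0.002, 1.0, -0.027, -0.001]
contact_force: [-3.3, -8.1, 1.1]
gripper_width: 0.177
grasp_force: 59.5
```

```bash
python3 -m crank '0 0.007 0 0 0 0 1;0 0.0128 0 0 0 0 1;0 0.0128 0.002 0 0 0 1;0 0.0128 0.004 0 0 0 1;0 0.0128 0.006 0 0 0 1;0 0.0128 0.008 0 0 0 1;0 0.0128 0.01 0 0 0 1;0 0.0128 0.01 0 0 0 1'
python3 -m crank '0 0 0.002 0 0 0 1;0 0 0.004 0 0 0 1;0 0 0.006 0 0 0 1;0 0 0.006 0 0 0 1'
```

```text
t: 10.9
eef_pos: [0.5931, 0.2667, 0.1789]
tool_rot: [-0.001, 1.0, -0.025, -0.0]
contact_force: [-0.4, 0.3, -2.9]
gripper_width: 0.175
grasp_force: 58.9
t: 11.3
eef_pos: [0.5932, 0.2666, 0.1759]
tool_rot: [-0.001, 1.0, -0.026, -0.0]
contact_force: [-0.6, 0.7, -1.5]
gripper_width: 0.176
grasp_force: 58.9
```

```bash
python3 -m crank '0 0 0.003 0 0 0 1;0 0 0.006 0 0 0 1;0 0 0.009 0 0 0 1;0 0 0.012 0 0 0 1;0 0 0.012 0 0 0 1'
python3 -m crank '0 0 0.002 0 0 0 1;0 0 0.004 0 0 0 1;0 0 0.006 0 0 0 1;0 0 0.006 0 0 0 1'
python3 -m crank '0 0 0.002 0 0 0 1;0 0 0.004 0 0 0 1;0 0 0.006 0 0 0 1;0 0 0.006 0 0 0 1'
```

```text
t: 11.8
eef_pos: [0.5931, 0.2666, 0.1697]
tool_rot: [-0.0, 1.0, -0.026, -0.0]
contact_force: [0.6, 0.0, -1.6]
gripper_width: 0.176
grasp_force: 58.9
t: 12.2
eef_pos: [0.5932, 0.2666, 0.1669]
tool_rot: [-0.001, 1.0, -0.026, -0.0]
contact_force: [-0.2, 0.3, -3.0]
gripper_width: 0.172
grasp_force: 58.9
t: 12.6
eef_pos: [0.5932, 0.2666, 0.1639]
tool_rot: [-0.001, 1.0, -0.026, -0.0]
contact_force: [0.5, -0.0, -3.1]
gripper_width: 0.18
grasp_force: 58.9
```

```bash
python3 -m crank '0 0 0.002 0 0 0 1;0 0 0.003 0 0 0 1;0 0 0.003 0 0 0 1'
python3 -m crank '0 0 0.0015 0 0 0 1;0 0 0.003 0 0 0 1;0 0 0.003 0 0 0 1'
```

```text
t: 12.9
eef_pos: [0.5932, 0.2666, 0.1625]
tool_rot: [-0.001, 1.0, -0.026, 0.0]
contact_force: [-0.8, -0.7, -2.2]
gripper_width: 0.175
grasp_force: 58.9
t: 13.2
eef_pos: [0.5933, 0.2667, 0.1612]
tool_rot: [-0.001, 1.0, -0.026, 0.0]
contact_force: [0.2, -0.1, -2.5]
gripper_width: 0.176
grasp_force: 59.0
```

```bash
python3 -m crank '0 0 0.0015 0 0 0 1;0 0 0.0025 0 0 0 1;0 0 0.0025 0 0 0 1;0 0 0.0025 0 0 0 1'
python3 -m crank '0 0 0.001 0 0 0 1;0 0 0.002 0 0 0 1;0 0 0.002 0 0 0 1'
```

```text
t: 13.6
eef_pos: [0.5934, 0.2667, 0.161]
tool_rot: [-0.001, 1.0, -0.026, 0.0]
contact_force: [-3.6, -1.7, 5.8]
gripper_width: 0.173
grasp_force: 60.2
t: 13.9
eef_pos: [0.5934, 0.2667, 0.1609]
tool_rot: [-0.001, 1.0, -0.026, 0.001]
contact_force: [-5.1, -3.2, 11.5]
gripper_width: 0.172
grasp_force: 61.0
```

```bash
python3 -m crank '0 0 -0.002 0 0 0 1;0 0 -0.003 0 0 0 1;0 0 -0.003 0 0 0 1;0 0 -0.003 0 0 0 1' 20
python3 -m crank '0 0 0 0 0 0 0.82;0 0 0 0 0 0 0.8;0 0 0 0 0 0 0.78;0 0 0 0 0 0 0.75;0 0 0 0 0 0 0.7;0 0 0 0 0 0 0.6;0 0 0 0 0 0 0.5;0 0 0 0 0 0 0.4;0 0 0 0 0 0 0.4;0 0 0 0 0 0 0.4'
```

```text
t: 14.3
eef_pos: [0.5934, 0.2668, 0.161]
tool_rot: [-0.001, 1.0, -0.026, 0.0]
contact_force: [-3.1, -2.2, 5.7]
gripper_width: 0.176
grasp_force: 60.0
t: 15.3
eef_pos: [0.5933, 0.2667, 0.1603]
tool_rot: [-0.001, 1.0, -0.026, 0.0]
contact_force: [-0.6, 0.0, -0.3]
gripper_width: 0.602
grasp_force: 0.0
```

Released. I'll retreat straight up, then check.

```bash
python3 -m crank '0 0 -0.02 0 0 0 0.4;0 0 -0.05 0 0 0 0.4;0 0 -0.09 0 0 0 0.4;0 0 -0.13 0 0 0 0.4;0 0 -0.18 0 0 0 0.4;0 0 -0.23 0 0 0 0.4;0 0 -0.28 0 0 0 0.4;0 0 -0.3 0 0 0 0.4;0 0 -0.3 0 0 0 0.4;0 0 -0.3 0 0 0 0.4;0 0 -0.3 0 0 0 0.4;0 0 -0.3 0 0 0 0.4;0 0 -0.3 0 0 0 0.4;0 0 -0.3 0 0 0 0.4'
python3 - <<'E'
from h import *
s=cam("scene");w=cam("wrist");a=s["image"][190:340,300:460]
f=lambda i:cv2.resize(i,(400,300),interpolation=cv2.INTER_CUBIC)
cv2.imwrite("pics/c3.png",np.hstack([f(a),f(w["image"])])[...,::-1])
G=[]
for i in range(2):
    if i: import time
    h=cv2.cvtColor(cam("wrist")["image"],cv2.COLOR_RGB2HSV);m=cv2.inRange(h,(45,120,60),(80,255,255))
    N,L,S,C=cv2.connectedComponentsWithStats(m);k=1+S[1:,4].argmax();print(S[k],onz(w,C[k],.189).round(4))
E
```

```text
t: 16.7
eef_pos: [0.5931, 0.2664, 0.3098]
tool_rot: [-0.0, 1.0, -0.026, -0.0]
contact_force: [0.1, -0.1, 0.7]
gripper_width: 0.599
grasp_force: 0.0
[ 309  158   16   69 1006] [0.5935 0.2668 0.189 ]
[ 309  158   16   69 1003] [0.5935 0.2668 0.189 ]
```

View pics/c3.png

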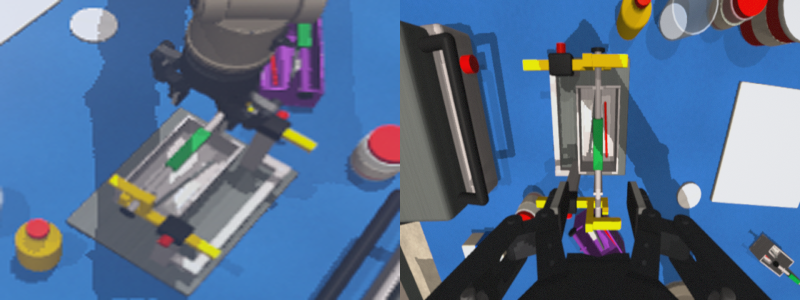

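The rod lies under both overhangs, with the sleeve at wrist-crop (598,145), still and level, and the gripper is clear.

```bash
python3 -c "
from station import ticket;print(ticket.hand_in())"
```

```text
the job is handed in; nothing more can be done
None
```

The basket hangs level and still with its rod in both yellow hooks, released and with the gripper clear, and the job is handed in at about 17 s; the hand-in returned no verdict.

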